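# Close the double-lidded cutter tin, then take off its outer cover alone

## Robot

A 6-joint arm with a two-finger parallel gripper is mounted at the origin on a cart in front of the work surface, level with it; the furniture and walls round the work are solid. World frame = base frame: x ahead of the robot, y to its left, z up, the work surface at z = 0. Lengths are in m, angles in rad, forces in N, time in s.
With the tool pointing down it reaches from about 0.25 to 0.725 m from the base axis. Payload 9.7 kg.
Tool frame: the origin (TCP) lies between the finger pads; the fingertips stand robot.tips_ahead ahead of it and the grasp point (between the pads) lies 3 mm ahead of it (robot.tips_ahead is the distance from the TCP to the fingertips, in m); z points along the fingers, y is the line along which they close (so a half turn about z gives the same grasp; the last joint's range is limited). The gripper opens to 85 mm and grips with 20 to 120 N. Pads are 22 mm wide; open, the fingers measure 114 mm over their backs; the gripper's body (76 mm by 85 mm) begins 54 mm behind the grasp point. The pads swing forward as they close: fully open they stand 13 mm farther back than shut.
Start: joints at [1.1, 0.087, 0.176, 1.66, 0, 1.571], TCP at [0.249, 0.49, 0.218] pointing down, gripper open.
Joint ranges: [-3.13, 3.13], [-0.85, 1.81], [-1.15, 1.24], [-2.2, 2.28], [-1.44, 1.52], [-3.14, 3.14]. Speed limits (rad/s): [2.22, 2.22, 2.57, 3.14, 3.14, 3.14].

## Interface

Orientations are given as a unit quaternion [w, x, y, z].
In Python, from workcell import robot gives the robot as it stands.
- The arm moves only by the tool arm_command, never from a script. Its arguments are lists of equal length, an entry for each row: "gripper": the opening, from 0 (shut) to 1 (fully open); "dp": the shift along the tool's x, y, z in mm, a list of three; "turn": the turn about the tool's z in rad. A call has 1 to 12 rows; each row is the pose to reach, as a shift and turn from the pose commanded when the call began, along the tool's axes at that moment; what a row does not reach only later rows make up. A row lasts 1/12 s, in which the tool goes at most 41.7 mm and 7.16 degrees, less where a joint would pass 70% of its speed; a pose out of reach is approached as far as the arm can. A call with a gripper value outside its range is refused whole. The fingers move at their own pace and stop on an object; "newtons" is the grip in N (left out, the last holds). Time passes only in rows, so rows that repeat a pose let the fingers close. It gives the time, the measured TCP pose, the force, the opening and the grip force at its end, in the units of the state.
- robot.observe(): the state, without advancing time (a new reading comes with each control period).
- robot.read_camera(name): name is "side" or "top"; returns (picture, depth): 420x560x3 uint8, red, green, blue; 420x560 float32, m along the optical axis (not along the pixel's ray), 0 where there is no reading.
- robot.get_calibration(name): a dict with "mtx" (3x3 intrinsics, pixels), "T" (4x4, takes a point from camera to world coordinates). Camera axes: x right, y up, looking along -z (the intrinsics and any distortion apply to the point x, -y, -z); pixel columns grow to the right and rows downward; lengths in m; the calibration is good to about 2 mm. A picture is of the moment at which its call begins. get_calibration takes no time and is no camera call.
- robot.job_done(): hands the job in; it is judged then, once.
Trained networks look in the newest picture that a camera, given by its name, has taken for a name from the list of things; names that differ only in an ending like _2 or _b are one class to them, and where a whole thing is asked for, a point or a joint stands for the part that bears it (a point fixed in the world has none). Each returns a list of dicts, best first, with "score" (0 to 1); they miss things now and then, are a little off and sometimes report something else, mostly with a low value. They report only what shows in the picture. A call takes as long as a camera call. They do not tell look-alikes from the thing itself.
- robot.spot_in(thing, camera): "extent" ([left, top, width, height] in pixels, round what is visible of it).
The state is a dict: "t": time; "q": joint angles; "dq": joint speeds; "tau": joint torques, N m; "ee_pos": TCP position; "tool_rot": TCP orientation; "contact_force": force on the tool from outside, world axes, zero at the start; "ft_torque": the same for the moment, N m; "gripper_width": finger opening in m; "gripper_force": force on a finger pad.
Only numpy, scipy, OpenCV 4.12 (cv2) and the standard library are available. Lean on these libraries where they do the work, as an engineer would, in place of code of your own. Each camera call takes 0.05 s, during which the arm holds its last target. There are 200 camera calls.

## Task

The lid set of the open storage tin stands beside it on the counter: an inner lid with a wooden knob, and over it a loose outer cover whose short collar surrounds the knob. Carry the set over as one by the knob, keeping the two together, and lower it onto the tin (without dropping it) so that the inner lid is fully home in the mouth; then let go of the knob. Now take the cover by its collar, lift it off alone so that the inner lid stays seated in the tin, and finish while still holding the cover level about 8 cm above the place where it sat, over the tin; leave the tin and the other things where they stand.

Things in the scene. Friction and masses are not known exactly. Their poses are not given: they have to be found in the camera images.
- tin_rim (a point): Centre of the open mouth, at rim height, of the plain steel storage tin: loose, about 0.8 kg, round, 90 mm across, 55 mm high, mouth 80 mm across; a few small steel cutters lie on its floor. z is up along the axis. A wall cupboard hangs behind the work: underside 0.48 m above the counter, door fronts at x = 0.59 m, knobs to x = 0.56 m.
- inner_knob (a point): Centre of the inner lid's round dark wooden knob, 22 mm across, 22 mm high (11 mm above and below this point). z is up along the lid's axis. When the lid is seated this point is 39 mm above the tin's rim. Raising the lid by the knob carries the cover along on the flange.
- cover_collar (a point): Centre of the outer cover's collar, an upright tube 35 mm outside, 27 mm inside, 20 mm high (10 mm above and below this point). While the cover lies on the inner lid's flange, knob and stem stand up through the collar: this point is 22 mm below the knob's centre, the collar's top 1 mm below the knob's underside.
- tin: the storage tin; origin at the centre of its underside
- inner_lid: Inner lid, loose, 0.16 kg; origin at the centre of the plug's underside, 49 mm below the knob's centre. From below: plug 74 mm across, 10 mm deep, bevelled at the foot; flat flange 88 mm across, 4 mm thick, which lies on the tin's rim when seated; 20 mm stem, 24 mm long, up through the cover's collar; knob. At the start it stands on the counter on its plug.
- cover: Outer cover, loose, plain steel, 0.14 kg; origin at the centre of the skirt's lower edge, 24 mm below the collar's centre; z up along its axis. Round plate 108 mm across, 3 mm thick, upper face 10 mm below the collar's centre, with the collar in its middle; a skirt of 101 mm inner diameter hangs from its edge.
- pin_tin: bystander: low round tin, 62 mm across, 24 mm high, standing between the storage tin and the lid set; origin at the centre of its underside
- sanding_block: bystander: sanding block 60x105x33 mm farther back; origin at the centre of its underside
- cotton_reel: bystander: reel of thread, 35 mm across, 42 mm high, farther back; origin at the centre of its underside
- offcut: bystander: pine block 35x72x28 mm farther back; origin at the centre of its underside
Things that resemble listed ones, but are neither listed nor needed, are in the scene too. What is shaped like the inner_lid but yellow is not meant.

How it is judged:
By the outcome, as a careful person would: the job done as asked, in the order asked, and still so for the second after the job is handed in, while the arm keeps its last pose, push and grip.
It also fails if it takes over 64 s, if anything falls off the work surface, if the arm or the gripper's body presses on something with over 40 N, if the wrist force passes 120 N, or if a joint passes its speed limit or range.

## Working session

There is one attempt and no reset: what is moved stays moved. The work goes in short steps, Python scripts to look and compute and a tool call to move; the robot and the scene stay as the last step left them, time stands still between calls to the robot, and variables do not carry over. Pictures are saved under pics/ and viewed, at most 10 in all, crops included, and the job is handed in when it is done.

Besides the shell and the picture viewer there is one more tool, called after "Call:" as name([rows], argument=value, ...), one row to a line, values as JSON. arm_command: Moves the arm, as the interface text tells. Its arguments: {"type":"object","properties":{"gripper":{"type":"array"},"dp":{"type":"array"},"turn":{"type":"array"},"newtons":{"type":"number"}},"required":["gripper","dp","turn"]}

```bash
mkdir -p pics; cat > h.py <<'E'
import numpy as np, cv2
from workcell import robot
def cloud(name):
    im,d=robot.read_camera(name); c=robot.get_calibration(name); K=np.array(c["mtx"]); T=np.array(c["T"])
    v,u=np.mgrid[:420,:560]
    x=(u-K[0,2])/K[0,0]*d; y=(v-K[1,2])/K[1,1]*d
    P=np.stack([x,-y,-d,np.ones_like(d)],-1)@T.T
    return im,d,P[...,:3]
E
python3 - <<'E'
from h import *
print(robot.tips_ahead); o=robot.observe(); print({k:np.round(v,3) for k,v in o.items()})
ims=[]
for n in("top","side"):
    im,d,P=cloud(n); np.savez(f"{n}.npz",im=im,d=d,P=P); ims.append(im); c=robot.get_calibration(n); print({k:np.round(v,3).tolist() for k,v in c.items()})
    cv2.imwrite(f"pics/{n}0.png",im[...,::-1])
    for t in("tin","inner_lid","inner_knob","cover_collar","cover","pin_tin","sanding_block","cotton_reel","offcut"):
        for r in robot.spot_in(t,n)[:3]:
            e=[int(a) for a in r["extent"]]; u=min(559,e[0]+e[2]//2); v=min(419,e[1]+e[3]//2)
            print(n,t,round(r["score"],2),e,P[v,u].round(3))
E
```

```text
0.022
{'t': np.float64(0.0), 'q': array([1.1  , 0.087, 0.175, 1.66 , 0.   , 1.571]), 'dq': array([-0.001, -0.001, -0.   , -0.   , -0.001, -0.002]), 'tau': array([-2.0000e-03, -5.2039e+01,  4.6481e+01,  1.6000e-02, -0.0000e+00,
       -0.0000e+00]), 'ee_pos': array([0.249, 0.49 , 0.217]), 'tool_rot': array([-0.   ,  0.233,  0.972, -0.001]), 'contact_force': array([ 0.079, -0.349, -0.671]), 'ft_torque': array([-0.011,  0.025,  0.02 ]), 'gripper_force': np.float64(0.0), 'gripper_width': np.float64(0.085)}
{'mtx': [[527.861, 0.0, 284.991], [0.0, 527.861, 205.552], [0.0, 0.0, 1.0]], 'T': [[0.002, 0.992, -0.124, 0.393], [-1.0, 0.002, -0.002, -0.024], [-0.002, 0.124, 0.992, 1.545], [0.0, 0.0, 0.0, 1.0]]}
top tin 0.76 [349, 223, 34, 30] [ 0.491 -0.258 -0.   ]
top tin 0.67 [159, 228, 36, 37] [0.464 0.284 0.05 ]
top inner_lid 0.84 [219, 215, 28, 27] [0.515 0.126 0.053]
top inner_lid 0.6 [169, 241, 11, 8] [0.466 0.291 0.058]
top inner_knob 0.97 [215, 217, 31, 29] [0.506 0.134 0.059]
top cover_collar 0.81 [159, 231, 37, 33] [0.461 0.286 0.039]
top cover 0.61 [154, 227, 38, 38] [0.463 0.294 0.056
[... 495 characters left out ...]
lid 0.74 [253, 259, 43, 39] [0.509 0.145 0.031]
side inner_lid 0.49 [264, 333, 8, 19] [0.463 0.301 0.052]
side inner_knob 0.79 [252, 262, 41, 32] [0.513 0.146 0.03 ]
side inner_knob 0.67 [260, 329, 7, 22] [0.471 0.306 0.06 ]
side cover_collar 0.63 [234, 322, 59, 61] [0.468 0.312 0.036]
side cover 0.96 [234, 325, 63, 58] [0.465 0.311 0.031]
side pin_tin 0.64 [293, 231, 26, 22] [0.482 0.007 0.022]
side pin_tin 0.31 [234, 323, 59, 59] [0.468 0.312 0.036]
side sanding_block 0.88 [253, 171, 31, 34] [ 0.635 -0.152  0.032]
side cotton_reel 0.83 [164, 272, 22, 26] [0.678 0.24  0.042]
side offcut 0.69 [256, 170, 29, 34] [ 0.632 -0.161  0.03 ]
side offcut 0.68 [255, 148, 24, 20] [ 0.698 -0.311  0.026]
```

```bash
python3 - <<'E'
import cv2,numpy as np
a=cv2.imread("pics/top0.png")[165:285,135:400]; b=cv2.imread("pics/side0.png")[140:400,150:350]
cv2.imwrite("pics/c1.png",cv2.resize(a,None,fx=3,fy=3,interpolation=cv2.INTER_CUBIC)); cv2.imwrite("pics/c2.png",cv2.resize(b,None,fx=2.3,fy=2.3,interpolation=cv2.INTER_CUBIC))
E
```

```text
(no output)
```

View pics/c1.png

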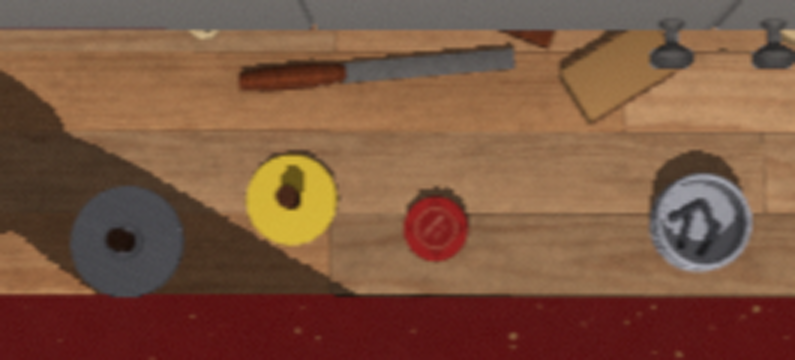

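View pics/c2.png

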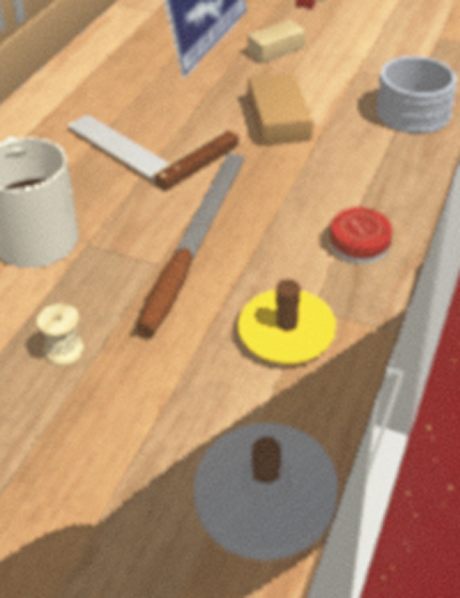

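Top view: the yellow lid at (232,231) is the look-alike. The grey cover with a dark knob at (176,245) is the set that is meant, since it has a steel cover around the knob. The tin with cutters is at (368,239), and the red pin tin at (280,241) stands between them.

```bash
cat >> h.py <<'E'
def circ(p):
    A=np.c_[2*p,np.ones(len(p))]; s=np.linalg.lstsq(A,(p**2).sum(1),rcond=None)[0]; return s[:2],np.sqrt(s[2]+s[0]**2+s[1]**2)
def near(P,x,y,r,z0,z1):
    m=(np.hypot(P[...,0]-x,P[...,1]-y)<r)&(P[...,2]>z0)&(P[...,2]<z1); return P[m]
def enc(p):
    (c,r)=cv2.minEnclosingCircle(p[:,:2].astype(np.float32)); return np.round(c,4),round(r,4)
E
python3 - <<'E'
from h import *
for n in("top","side"):
    P=np.load(n+".npz")["P"]
    for nm,a in dict(plate=(.465,.29,.075,.010,.023),knob=(.465,.29,.03,.045,.07),collar=(.465,.29,.03,.027,.044),rim=(.485,-.27,.06,.045,.065),pin=(.483,0,.05,.015,.04)).items():
        p=near(P,*a)
        if len(p)<4: print(n,nm,len(p)); continue
        print(n,nm,len(p),enc(p),"mean",p.mean(0).round(4),"z med/max",np.median(p[:,2]).round(4),p[:,2].max().round(4), "mid",((p.min(0)+p.max(0))/2).round(4), "circ",circ(p[:,:2])[0].round(4),circ(p[:,:2])[1].round(4))
    p=near(P,.465,.2,.03,-.02,.02);print("counter",np.median(p[:,2]))
E
```

```text
top plate 926 (array([0.4684, 0.2938]), 0.0544) mean [0.4677 0.2927 0.0166] z med/max 0.0165 0.0229 mid [0.4685 0.2938 0.0165] circ [0.4684 0.2935] 0.0399
top knob 52 (array([0.4679, 0.2933]), 0.0108) mean [0.4678 0.2925 0.0583] z med/max 0.0584 0.0652 mid [0.4674 0.2932 0.0564] circ [0.4678 0.2929] 0.0079
top collar 54 (array([0.4684, 0.294 ]), 0.0176) mean [0.4677 0.291  0.0365] z med/max 0.0371 0.0423 mid [0.4686 0.2937 0.035 ] circ [0.4683 0.2942] 0.0151
top rim 201 (array([ 0.4865, -0.2573]), 0.046) mean [ 0.4857 -0.2573  0.0538] z med/max 0.0543 0.0626 mid [ 0.4858 -0.2569  0.0538] circ [ 0.4863 -0.2568] 0.0424
top pin 370 (array([ 0.4811, -0.0046]), 0.0313) mean [ 0.4807 -0.0044  0.0242] z med/max 0.0242 0.0332 mid [ 0.4816 -0.0052  0.0241] circ [ 0.4808 -0.0044] 0.0221
counter -0.00029887134420625294
side plate 2386 (array([0.4709, 0.2946]), 0.0549) mean [0.4688 0.302  0.0165] z med/max 0.0165 0.023 mid [0.4708 0.295  0.0165] circ [0.4709 0.296 ] 0.041
side knob 174 (array([0.4705, 0.2954]), 0.0113) mean [0.47  0.298 0.057] z med/max 0.059 0.062 mid [0.4708 0.2956 0.0535] circ [0.4706 0.2964] 0.0084
side collar 209 (array([0.4711, 0.296 ]), 0.0178) mean [0.4683 0.3023 0.0349] z med/max 0.0356 0.0438 mid [0.4708 0.2962 0.0354] circ [0.4708 0.296 ] 0.0142
side rim 251 (array([ 0.4895, -0.2544]), 0.0468) mean [ 0.4889 -0.253   0.0507] z med/max 0.0511 0.0562 mid [ 0.4885 -0.2553  0.0506] circ [ 0.4891 -0.2542] 0.0424
side pin 434 (array([ 0.4833, -0.0021]), 0.0323) mean [0.4829 0.0023 0.0229] z med/max 0.0234 0.0262 mid [ 0.4837 -0.0013  0.0206] circ [4.832e-01 4.000e-04] 0.023
counter -0.00044914918965105466
```

Call:
arm_command([
  [-30,-8,7],
  [-60,-16,14],
  [-90,-24,21],
  [-120,-31,28],
  [-150,-39,35],
  [-180,-47,42],
  [-210,-55,50],
  [-240,-62,57],
  [-265,-69,63],
  [-285,-74,67],
  [-285,-74,67],
  [-285,-74,67],
], gripper=[0.5,0.5,0.5,0.5,0.5,0.5,0.5,0.5,0.5,0.5,0.5,0.5], turn=[-0.05,-0.1,-0.15,-0.2,-0.25,-0.3,-0.35,-0.4,-0.44,-0.471,-0.471,-0.471], newtons=40)

```text
t: 2.0
ee_pos: [0.4703, 0.2942, 0.1503]
tool_rot: [-0.0, 0.001, 1.0, -0.0]
contact_force: [0.6, 0.3, -0.0]
gripper_width: 0.0427
gripper_force: 0.0
```

```bash
python3 - <<'E'
from h import *
print(robot.tips_ahead); o=robot.observe(); print({k:np.round(o[k],4).tolist() for k in("t","q","ee_pos","tool_rot","gripper_width","contact_force")})
E
```

```text
0.022
{'t': 2.0, 'q': [0.5589, 0.0839, 0.0425, 1.5302, 0.0001, 0.5611], 'ee_pos': [0.4703, 0.2942, 0.1503], 'tool_rot': [-0.0004, 0.0011, 1.0, -0.0002], 'gripper_width': 0.0427, 'contact_force': [0.5747, 0.315, -0.0134]}
```

Call:
arm_command([
  [0,0,20],
  [0,0,40],
  [0,0,60],
  [0,0,75],
  [0,0,84],
  [0,0,89],
  [0,0,89],
  [0,0,89],
  [0,0,89],
  [0,0,89],
  [0,0,89],
  [0,0,89],
], gripper=[0.5,0.5,0.5,0.5,0.5,0.5,0.0,0.0,0.0,0.0,0.0,0.0], turn=[0,0,0,0,0,0,0,0,0,0,0,0], newtons=60)

```text
t: 3.0
ee_pos: [0.4701, 0.295, 0.0621]
tool_rot: [0.0, -0.0, 1.0, 0.0]
contact_force: [-0.1, 0.6, 0.1]
gripper_width: 0.0001
gripper_force: 0.0
```

```bash
python3 - <<'E'
from h import *
ims=[]
im,d,P=cloud("side"); a=im[250:400,170:350]; a=cv2.resize(a,None,fx=3.2,fy=3.2,interpolation=cv2.INTER_CUBIC)
cv2.imwrite("pics/c3.png",a[...,::-1])
for nm,z in dict(plate=(.010,.022),collar=(.027,.044)).items():
    p=near(P,.47,.295,.075,*z); print(nm,len(p),enc(p))
E
```

```text
plate 2283 (array([0.471 , 0.2951]), 0.0551)
collar 208 (array([0.4708, 0.2952]), 0.0178)
```

View pics/c3.png

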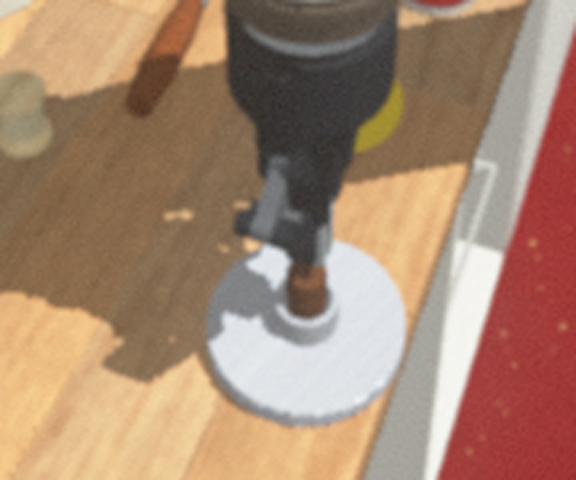

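The fingers shut just above the knob and the set has not moved. So I'll measure where the tips really are.

```bash
python3 - <<'E'
from h import *
im,d,P=cloud("side")
im0=np.load("side.npz"); D0=im0["d"]
m=(d>0)&(D0>0)&(d<D0-.01)&(np.hypot(P[...,0]-.47,P[...,1]-.295)<.05)
p=P[m]; print(np.histogram(p[:,2],np.arange(.03,.2,.005)))
print(p[np.argsort(p[:,2])[:12]].round(3))
ys,xs=np.where(m); 
for v in range(300,360,3):
    u=266; print(v,P[v,u].round(3),im[v,u],m[v,u])
print(robot.tips_ahead)
E
```

```text
(array([ 0,  0,  0,  0,  0,  0,  0,  0,  0,  6, 16, 27, 20, 15,  9,  5,  3,
        9, 25, 49, 25, 25, 39, 37, 24, 35, 52, 29, 51, 77, 90, 67, 44]), array([0.03 , 0.035, 0.04 , 0.045, 0.05 , 0.055, 0.06 , 0.065, 0.07 ,
       0.075, 0.08 , 0.085, 0.09 , 0.095, 0.1  , 0.105, 0.11 , 0.115,
       0.12 , 0.125, 0.13 , 0.135, 0.14 , 0.145, 0.15 , 0.155, 0.16 ,
       0.165, 0.17 , 0.175, 0.18 , 0.185, 0.19 , 0.195]))
[[0.462 0.3   0.076]
 [0.461 0.301 0.078]
 [0.463 0.302 0.078]
 [0.464 0.301 0.079]
 [0.462 0.301 0.08 ]
 [0.46  0.294 0.08 ]
 [0.461 0.301 0.08 ]
 [0.46  0.298 0.08 ]
 [0.46  0.29  0.082]
 [0.465 0.306 0.083]
 [0.47  0.306 0.083]
 [0.476 0.306 0.083]]
300 [0.459 0.325 0.186] [66 66 60] True
303 [0.46  0.322 0.177] [63 59 61] True
306 [0.46  0.323 0.171] [65 59 60] True
309 [0.461 0.318 0.159] [57 54 49] True
312 [0.464 0.31  0.14 ] [60 55 53] True
315 [0.466 0.306 0.128] [62 58 55] True
318 [0.463 0.313 0.13 ] [69 68 67] True
321 [0.458 0.326 0.141] [65 62 61] True
324 [0.459 0.325 0.133] [66 64 63] True
327 [0.459 0.325 0.126] [68 67 62] True
330 [0.465 0.308 0.093] [61 58 55] True
333 [0.465 0.306 0.083] [80 65 58] True
336 [0.469 0.296 0.058] [111  82  67] False
339 [0.467 0.302 0.06 ] [135  93  73] False
342 [0.466 0.304 0.054] [102  76  60] False
345 [0.466 0.303 0.045] [105  80  66] False
348 [0.466 0.303 0.037] [102  78  67] False
351 [0.464 0.309 0.036] [196 198 205] False
354 [0.463 0.311 0.031] [150 153 157] False
357 [0.464 0.31  0.021] [168 169 175] False
0.022
```

Call:
arm_command([
  [0,0,-20],
  [0,0,-50],
  [0,0,-80],
  [0,0,-100],
  [0,0,-100],
  [0,0,-100],
], gripper=[0,0,0,0,0,0], turn=[0,0,0,0,0,0])

```text
t: 3.6
ee_pos: [0.4705, 0.2953, 0.1629]
tool_rot: [0.001, -0.0, 1.0, 0.001]
contact_force: [0.0, -0.4, -0.4]
gripper_width: -0.0001
gripper_force: 0.0
```

```bash
python3 - <<'E'
from h import *
print(robot.observe()["ee_pos"].round(4))
im,d,P=cloud("side"); D0=np.load("side.npz")["d"]
m=(d>0)&(D0>0)&(d<D0-.02)&(np.hypot(P[...,0]-.47,P[...,1]-.295)<.06)
p=P[m]; print(np.histogram(p[:,2],np.arange(.1,.3,.01)))
print(p[np.argsort(p[:,2])[::4][:16]].round(3))
a=im[190:390,170:360]; cv2.imwrite("pics/c4.png",cv2.resize(a,None,fx=3,fy=3,interpolation=cv2.INTER_CUBIC)[...,::-1])
E
```

```text
[0.4705 0.2953 0.1629]
(array([  0,   0,   0,   0,   0,   0,   0,   7,  54,  78,  43,  13,  98,
        63, 132, 108, 205, 266, 224]), array([0.1 , 0.11, 0.12, 0.13, 0.14, 0.15, 0.16, 0.17, 0.18, 0.19, 0.2 ,
       0.21, 0.22, 0.23, 0.24, 0.25, 0.26, 0.27, 0.28, 0.29]))
[[0.473 0.301 0.176]
 [0.462 0.301 0.179]
 [0.463 0.302 0.181]
 [0.476 0.305 0.182]
 [0.465 0.306 0.183]
 [0.469 0.306 0.184]
 [0.46  0.293 0.184]
 [0.46  0.298 0.185]
 [0.464 0.301 0.186]
 [0.464 0.304 0.188]
 [0.46  0.299 0.188]
 [0.46  0.295 0.188]
 [0.462 0.302 0.189]
 [0.46  0.301 0.189]
 [0.46  0.298 0.189]
 [0.46  0.294 0.19 ]]
```

View pics/c4.png

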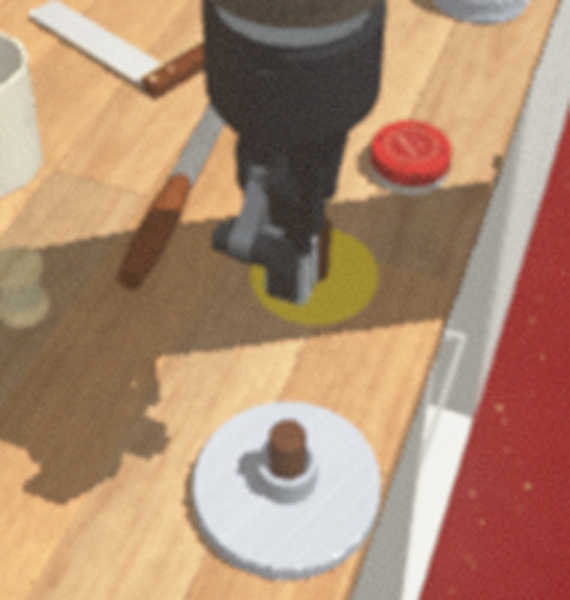

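Shut, the tips stand at z≈0.177 with the TCP reported at 0.163. That puts them about 14 mm behind the reported TCP, although the stated value is 22 mm ahead. I'll trust the camera, go down in steps and check again with the gripper half open.

Call:
arm_command([
  [0,0,0],
  [0,0,0],
  [0,0,20],
  [0,0,50],
  [0,0,80],
  [0,0,105],
  [0,0,120],
  [0,0,128],
  [0,0,128],
], gripper=[0.5,0.5,0.5,0.5,0.5,0.5,0.5,0.5,0.5], turn=[0,0,0,0,0,0,0,0,0])

```text
t: 4.4
ee_pos: [0.4686, 0.2941, 0.0312]
tool_rot: [-0.002, -0.0, 1.0, -0.001]
contact_force: [-0.1, 0.3, 0.5]
gripper_width: 0.0425
gripper_force: 0.0
```

```bash
python3 - <<'E'
from h import *
o=robot.observe();print(o["ee_pos"].round(4),o["gripper_width"],o["contact_force"].round(1))
im,d,P=cloud("side"); D0=np.load("side.npz")["d"]
m=(d>0)&(D0>0)&(d<D0-.008)&(np.hypot(P[...,0]-.47,P[...,1]-.295)<.06)
p=P[m]; print(p[np.argsort(p[:,2])[::3][:16]].round(3))
a=im[250:390,190:330]; cv2.imwrite("pics/c5.png",cv2.resize(a,None,fx=4,fy=4,interpolation=cv2.INTER_CUBIC)[...,::-1])
E
```

```text
[0.4686 0.2941 0.0312] 0.04251087006917032 [-0.1  0.3  0.5]
[[0.463 0.321 0.046]
 [0.461 0.321 0.048]
 [0.464 0.272 0.049]
 [0.463 0.321 0.05 ]
 [0.458 0.271 0.051]
 [0.458 0.315 0.052]
 [0.459 0.273 0.053]
 [0.458 0.267 0.054]
 [0.458 0.271 0.054]
 [0.462 0.271 0.055]
 [0.46  0.271 0.056]
 [0.458 0.267 0.057]
 [0.469 0.328 0.057]
 [0.462 0.324 0.058]
 [0.466 0.328 0.058]
 [0.467 0.328 0.058]]
```

View pics/c5.png

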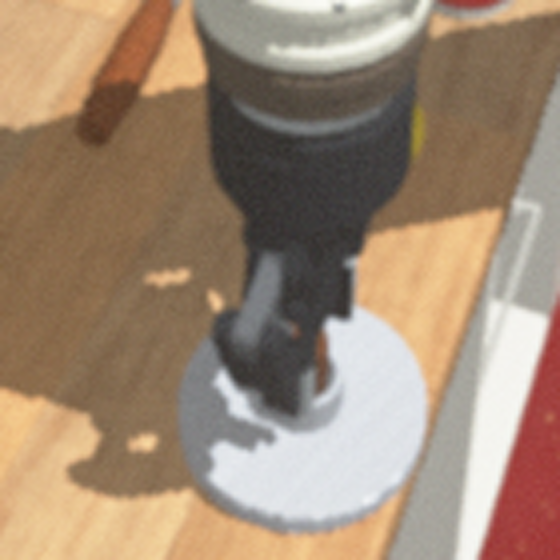

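The fingers now straddle the knob, with the tips at z≈0.047, above the collar top (0.037) and well below the knob top (0.060). Closing.

Call:
arm_command([
  [0,0,2],
  [0,0,2],
  [0,0,2],
  [0,0,2],
  [0,0,2],
  [0,0,2],
], gripper=[0,0,0,0,0,0], turn=[0,0,0,0,0,0], newtons=60)

```text
t: 4.95
ee_pos: [0.4706, 0.2955, 0.0329]
tool_rot: [0.001, -0.0, 1.0, 0.001]
contact_force: [-0.0, 1.3, 6.5]
gripper_width: 0.0192
gripper_force: 59.1
```

Call:
arm_command([
  [0,0,-2],
  [0,0,-5],
  [0,0,-10],
  [0,0,-15],
  [0,0,-20],
  [0,0,-20],
  [0,0,-20],
  [0,0,-20],
], gripper=[0,0,0,0,0,0,0,0], turn=[0,0,0,0,0,0,0,0])

```text
t: 5.62
ee_pos: [0.4699, 0.2949, 0.0516]
tool_rot: [-0.0, -0.0, 1.0, -0.0]
contact_force: [-0.2, -0.1, -3.6]
gripper_width: 0.0194
gripper_force: 58.8
```

```bash
python3 - <<'E'
from h import *
o=robot.observe();print(o["ee_pos"].round(4),o["gripper_width"],o["contact_force"].round(1))
im,d,P=cloud("side")
for z in((.03,.045),(.045,.1)):
    p=near(P,.47,.295,.075,*z); print(len(p),enc(p),p.mean(0).round(3))
p=near(P,.47,.295,.06,.025,.045); print(np.median(p[:,2]))
a=im[250:390,190:330]; cv2.imwrite("pics/c6.png",cv2.resize(a,None,fx=4,fy=4,interpolation=cv2.INTER_CUBIC)[...,::-1])
E
```

```text
[0.4699 0.2949 0.0516] 0.01941650811645132 [-0.2 -0.1 -3.6]
2138 (array([0.4701, 0.2951]), 0.0546) [0.464 0.306 0.035]
319 (array([0.4681, 0.2979]), 0.0214) [0.464 0.302 0.066]
0.035131148889752106
```

View pics/c6.png

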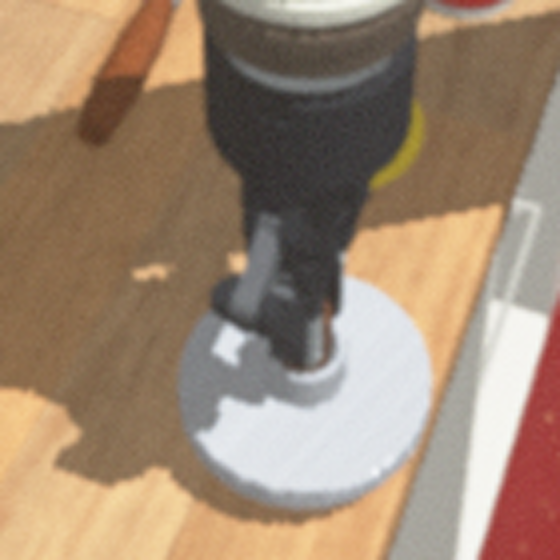

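Both parts are held: about 3.2 N of weight and the plate is up by 19 mm. I'll lift and carry.

Call:
arm_command([
  [0,0,-8],
  [0,0,-20],
  [0,0,-35],
  [0,0,-50],
  [0,-4,-62],
  [0,-12,-70],
  [-1,-25,-73],
  [-2,-43,-73],
  [-3,-65,-73],
  [-3,-89,-73],
  [-4,-114,-73],
  [-5,-139,-73],
], gripper=[0,0,0,0,0,0,0,0,0,0,0,0], turn=[0,0,0,0,0,0,0,0,0,0,0,0])

```text
t: 6.67
ee_pos: [0.4743, 0.1537, 0.1243]
tool_rot: [-0.0, -0.0, 1.0, -0.0]
contact_force: [0.0, -0.3, -4.3]
gripper_width: 0.019
gripper_force: 59.0
```

Call:
arm_command([
  [-1,-25,0],
  [-2,-50,0],
  [-2,-75,0],
  [-3,-100,0],
  [-4,-125,0],
  [-5,-150,0],
  [-6,-175,0],
  [-7,-200,0],
  [-8,-225,0],
  [-8,-250,0],
  [-9,-275,0],
  [-10,-300,0],
], gripper=[0,0,0,0,0,0,0,0,0,0,0,0], turn=[0,0,0,0,0,0,0,0,0,0,0,0])

```text
t: 7.67
ee_pos: [0.4838, -0.1461, 0.1244]
tool_rot: [-0.0, 0.0, 1.0, -0.0]
contact_force: [0.7, -0.4, -4.4]
gripper_width: 0.0192
gripper_force: 59.0
```

Call:
arm_command([
  [-1,-24,0],
  [-2,-46,0],
  [-2,-65,0],
  [-3,-81,0],
  [-3,-94,0],
  [-4,-103,0],
  [-4,-109,0],
  [-4,-111,0],
  [-4,-111,0],
  [-4,-111,0],
  [-4,-111,0],
  [-4,-111,0],
], gripper=[0,0,0,0,0,0,0,0,0,0,0,0], turn=[0,0,0,0,0,0,0,0,0,0,0,0])

```text
t: 8.67
ee_pos: [0.4891, -0.2545, 0.1248]
tool_rot: [0.0, -0.001, 1.0, 0.0]
contact_force: [-0.7, -0.2, -3.6]
gripper_width: 0.0194
gripper_force: 59.0
```

```bash
python3 - <<'E'
from h import *
for n in("side","top"):
    im,d,P=cloud(n); o=robot.observe();print(o["ee_pos"].round(4),o["gripper_width"].round(4),o["contact_force"].round(1),o["q"][5].round(2))
    p=near(P,.488,-.256,.07,.095,.115); print(n,"plate",len(p),enc(p),np.median(p[:,2]).round(4))
    A=np.c_[p[:,:2],np.ones(len(p))]; print("tilt",np.linalg.lstsq(A,p[:,2],rcond=None)[0].round(3))
    p=near(P,.488,-.256,.055,.02,.065); print("tin",len(p),p[:,2].max() if len(p) else 0, (p.min(0),p.max(0)) if len(p) else 0)
    cv2.imwrite(f"pics/d{n}.png",im[...,::-1])
a=cv2.imread("pics/dside.png")[90:230,270:410]; cv2.imwrite("pics/c7.png",cv2.resize(a,None,fx=4,fy=4,interpolation=cv2.INTER_CUBIC))
E
```

```text
Traceback (most recent call last):
AttributeError: 'float' object has no attribute 'round'
```

```bash
python3 - <<'E'
from h import *
for n in("side","top"):
    im,d,P=cloud(n); o=robot.observe();print(np.round(o["ee_pos"],4),o["gripper_width"],np.round(o["contact_force"],1))
    p=near(P,.488,-.256,.07,.095,.115); print(n,"plate",len(p),enc(p),np.median(p[:,2]).round(4))
    A=np.c_[p[:,:2],np.ones(len(p))]; print("tilt",np.linalg.lstsq(A,p[:,2],rcond=None)[0].round(3))
    p=near(P,.488,-.256,.055,.02,.065); print("tin",len(p),(p.min(0).round(4),p.max(0).round(4)) if len(p) else 0)
    cv2.imwrite(f"pics/d{n}.png",im[...,::-1])
a=cv2.imread("pics/dside.png")[90:230,270:410]; cv2.imwrite("pics/c7.png",cv2.resize(a,None,fx=4,fy=4,interpolation=cv2.INTER_CUBIC))
E
```

```text
[ 0.4891 -0.2546  0.1248] 0.019394646150265704 [ 0.1 -0.6 -4.4]
side plate 681 (array([ 0.4907, -0.2541]), 0.0563) 0.1076
tilt [ 0.011 -0.054  0.088]
tin 596 (array([ 0.4441, -0.2986,  0.02  ]), array([ 0.5336, -0.2088,  0.0561]))
[ 0.4891 -0.2547  0.1247] 0.01905494722037145 [ 0.6 -0.3 -4.6]
top plate 317 (array([ 0.4881, -0.2492]), 0.0525) 0.1087
tilt [-0.007 -0.054  0.099]
tin 0 0
```

View pics/c7.png

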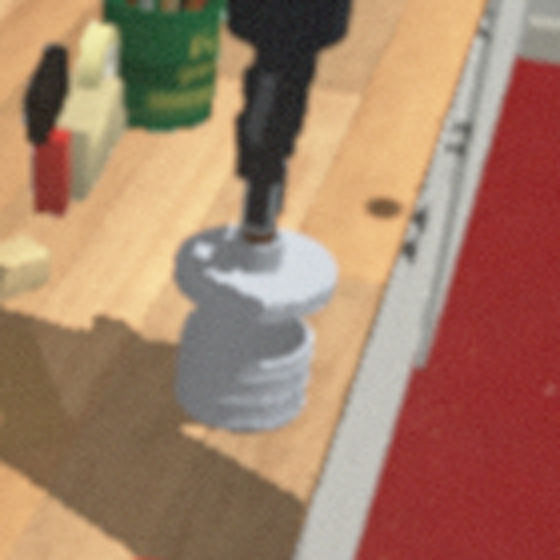

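Call:
arm_command([
  [0,1,5],
  [0,1,12],
  [0,1,20],
  [0,1,26],
  [0,1,29],
  [0,1,31],
  [0,1,33],
  [0,1,35],
  [0,1,36],
  [0,1,36],
  [0,1,36],
  [0,1,36],
], gripper=[0,0,0,0,0,0,0,0,0,0,0,0], turn=[0,0,0,0,0,0,0,0,0,0,0,0])

```text
t: 9.82
ee_pos: [0.4891, -0.2541, 0.0889]
tool_rot: [0.0, -0.0, 1.0, -0.0]
contact_force: [0.2, 0.6, -4.1]
gripper_width: 0.0192
gripper_force: 59.0
```

```bash
cat > m.py <<'E'
from h import *
im,d,P=cloud("side"); o=robot.observe();print(o["t"],np.round(o["ee_pos"],4),o["gripper_width"],np.round(o["contact_force"],1),np.round(o["ft_torque"],2))
p=near(P,.488,-.256,.056,.055,.085); z=np.median(p[:,2]); 
for lo in (z-.004,): 
    q=near(P,.488,-.256,.06,z-.004,z+.004); print("plate",len(q),enc(q),z,"tilt",np.linalg.lstsq(np.c_[q[:,:2],np.ones(len(q))],q[:,2],rcond=None)[0].round(3))
q=near(P,.488,-.256,.06,.005,.045); print("tin",len(q),((q.min(0)+q.max(0))/2).round(4),(q.max(0)-q.min(0)).round(3))
E
python3 m.py
```

```text
9.8667 [ 0.4891 -0.2541  0.0889] 0.019526643296851026 [-0.1 -0.1 -3.4] [ 0.01 -0.02 -0.  ]
plate 552 (array([ 0.4898, -0.254 ]), 0.0565) 0.07172472812581399 tilt [-0.    -0.006  0.071]
tin 401 [ 0.4892 -0.2328  0.0249] [0.09 0.05 0.04]
```

Call:
arm_command([
  [0,0,1],
  [0,0,2],
  [0,0,3],
  [0,0,4],
  [0,0,5],
  [0,0,6],
  [0,0,7],
  [0,0,7],
], gripper=[0,0,0,0,0,0,0,0], turn=[0,0,0,0,0,0,0,0])

```text
t: 10.53
ee_pos: [0.4889, -0.2541, 0.0815]
tool_rot: [-0.0, -0.0, 1.0, -0.0]
contact_force: [-0.4, -0.7, -4.3]
gripper_width: 0.0193
gripper_force: 59.0
```

Call:
arm_command([
  [0,0,1],
  [0,0,1.5],
  [0,0,2],
  [0,0,2],
], gripper=[0,0,0,0], turn=[0,0,0,0])

```text
t: 10.87
ee_pos: [0.489, -0.2541, 0.0796]
tool_rot: [-0.0, -0.0, 1.0, -0.0]
contact_force: [-0.2, -1.7, -4.2]
gripper_width: 0.0191
gripper_force: 59.0
```

```bash
python3 m.py
```

```text
10.9167 [ 0.489  -0.2541  0.0797] 0.019371824842274205 [-0.4 -1.2 -4.4] [-0.31  0.02  0.07]
plate 538 (array([ 0.4894, -0.2523]), 0.0545) 0.06278093875950785 tilt [ 0.001 -0.004  0.061]
tin 351 [ 0.4894 -0.2345  0.0242] [0.091 0.054 0.038]
```

Call:
arm_command([
  [0,0,0.4],
  [0,0,0.8],
  [0,0,0.8],
  [0,0,0.8],
], gripper=[0,0,0,0], turn=[0,0,0,0])

```text
t: 11.25
ee_pos: [0.489, -0.2541, 0.0789]
tool_rot: [0.0, -0.0, 1.0, -0.0]
contact_force: [-0.2, -1.9, -3.4]
gripper_width: 0.0192
gripper_force: 59.0
```

Call:
arm_command([
  [0,0,0.3],
  [0,0,0.6],
  [0,0,0.6],
  [0,0,0.6],
], gripper=[0,0,0,0], turn=[0,0,0,0])

```text
t: 11.58
ee_pos: [0.489, -0.2541, 0.0783]
tool_rot: [-0.0, -0.0, 1.0, -0.0]
contact_force: [0.7, -1.4, -3.1]
gripper_width: 0.0196
gripper_force: 59.0
```

Call:
arm_command([
  [0,0,0.3],
  [0,0,0.6],
  [0,0,0.6],
  [0,0,0.6],
], gripper=[0,0,0,0], turn=[0,0,0,0])

```text
t: 11.92
ee_pos: [0.489, -0.2542, 0.078]
tool_rot: [0.0, -0.0, 1.0, -0.0]
contact_force: [-2.5, -1.7, 0.7]
gripper_width: 0.0192
gripper_force: 59.5
```

Call:
arm_command([
  [0,0,0.3],
  [0,0,0.6],
  [0,0,0.6],
  [0,0,0.6],
], gripper=[0,0,0,0], turn=[0,0,0,0])

```text
t: 12.25
ee_pos: [0.489, -0.2542, 0.0779]
tool_rot: [0.0, -0.0, 1.0, -0.0]
contact_force: [-3.5, -1.1, 5.4]
gripper_width: 0.0194
gripper_force: 60.0
```

```bash
python3 m.py
```

```text
12.3 [ 0.489  -0.2542  0.0779] 0.01914935503116237 [-4.  -1.6  5.8] [-0.13  0.79  0.03]
plate 543 (array([ 0.4898, -0.2527]), 0.0559) 0.06125974680263624 tilt [ 0.001 -0.005  0.059]
tin 341 [ 0.4895 -0.2334  0.0237] [0.091 0.052 0.037]
```

Contact came at TCP z = 0.078 as predicted, the plate is at about 0.061 and level, so the lid is home. I'll release, rise and look.

Call:
arm_command([
  [0,0,-1],
  [0,0,-1],
  [0,0,-1],
  [0,0,-1],
  [0,0,-15],
  [0,0,-40],
  [0,0,-70],
  [0,0,-95],
  [0,0,-100],
  [0,0,-100],
  [0,0,-100],
], gripper=[0.6,0.6,0.6,0.6,0.6,0.6,0.6,0.6,0.6,0.6,0.6], turn=[0,0,0,0,0,0,0,0,0,0,0])

```text
t: 13.22
ee_pos: [0.4891, -0.254, 0.1765]
tool_rot: [-0.0, -0.0, 1.0, 0.0]
contact_force: [0.1, 0.2, -0.6]
gripper_width: 0.0514
gripper_force: 0.0
```

```bash
python3 - <<'E'
from h import *
o=robot.observe();print(o["t"],np.round(o["ee_pos"],4),o["gripper_width"],np.round(o["contact_force"],1))
im,d,P=cloud("side")
for nm,z in dict(plate=(.055,.068),collar=(.074,.087),knob=(.095,.115)).items():
    p=near(P,.489,-.254,.065,*z)
    if len(p)>3: print(nm,len(p),enc(p),"mid",((p.min(0)+p.max(0))/2).round(4),(p.max(0)-p.min(0)).round(4),np.median(p[:,2]).round(4),p[:,2].max().round(4))
q=near(P,.489,-.254,.06,.058,.066); print("tilt",np.linalg.lstsq(np.c_[q[:,:2],np.ones(len(q))],q[:,2],rcond=None)[0].round(3))
q=near(P,.489,-.254,.06,.01,.042); print("tin",((q.min(0)+q.max(0))/2).round(4))
D0=np.load("side.npz")["d"]
m=(d>0)&(np.hypot(P[...,0]-.489,P[...,1]+.254)<.06)&(P[...,2]>.13); p=P[m]; print(p[np.argsort(p[:,2])[::3][:8]].round(3))
a=im[90:230,270:410]; cv2.imwrite("pics/c8.png",cv2.resize(a,None,fx=4,fy=4,interpolation=cv2.INTER_CUBIC)[...,::-1])
E
```

```text
13.2167 [ 0.4891 -0.254   0.1765] 0.05139109407231868 [ 0.1  0.2 -0.6]
plate 586 (array([ 0.4915, -0.2535]), 0.0558) mid [ 0.4893 -0.2512  0.0615] [0.1061 0.1064 0.0129] 0.0609 0.068
collar 71 (array([ 0.4893, -0.2522]), 0.0184) mid [ 0.4893 -0.2507  0.0804] [0.0341 0.0327 0.0125] 0.0804 0.0867
knob 47 (array([ 0.4912, -0.2546]), 0.0126) mid [ 0.4895 -0.2546  0.1002] [0.0193 0.025  0.0103] 0.1032 0.1054
tilt [-0.001 -0.002  0.061]
tin [ 0.4879 -0.2329  0.0257]
[[ 0.485 -0.282  0.192]
 [ 0.487 -0.223  0.193]
 [ 0.48  -0.224  0.194]
 [ 0.483 -0.282  0.195]
 [ 0.49  -0.222  0.196]
 [ 0.485 -0.279  0.196]
 [ 0.48  -0.28   0.197]
 [ 0.501 -0.225  0.198]]
```

View pics/c8.png

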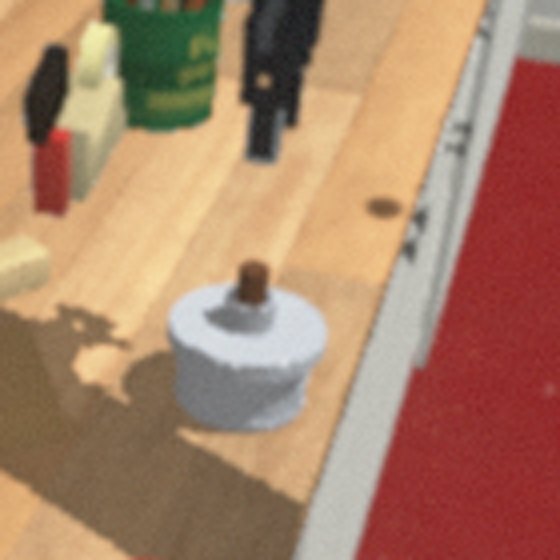

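Call:
arm_command([
  [0,0,20],
  [0,0,50],
  [0,0,80],
  [0,0,98],
  [0,0,108],
  [0,0,112],
  [0,0,114],
  [0,0,115],
  [0,0,115],
], gripper=[0.6,0.6,0.6,0.6,0.6,0.6,0.6,0.6,0.6], turn=[0,0,0,0,0,0,0,0,0])

```text
t: 14.02
ee_pos: [0.4895, -0.2543, 0.063]
tool_rot: [0.001, -0.0, 1.0, -0.0]
contact_force: [0.4, 1.1, 0.1]
gripper_width: 0.0513
gripper_force: 0.0
```

Call:
arm_command([
  [0,0,1],
  [0,0,2],
  [0,0,3],
  [0,0,4],
  [0,0,5],
  [0,0,5],
], gripper=[0.6,0.6,0.6,0.6,0.6,0.6], turn=[0,0,0,0,0,0])

```text
t: 14.52
ee_pos: [0.4889, -0.254, 0.0569]
tool_rot: [-0.0, -0.0, 1.0, 0.0]
contact_force: [-0.2, -0.2, 0.2]
gripper_width: 0.0512
gripper_force: 0.0
```

```bash
python3 - <<'E'
from h import *
o=robot.observe();print(o["t"],np.round(o["ee_pos"],4),o["gripper_width"],np.round(o["contact_force"],1))
im,d,P=cloud("side")
m=(d>0)&(im.max(-1)<110)&(abs(P[...,0]-.489)<.03)&(abs(P[...,1]+.254)<.045)&(P[...,2]>.06); p=P[m]; p=p[(abs(p[:,1]+.254)>.022)]; print(p[np.argsort(p[:,2])[::2][:14]].round(3))
E
```

```text
14.5167 [ 0.4889 -0.254   0.0569] 0.05115262601544576 [-0.2 -0.2  0.2]
[[ 0.494 -0.219  0.079]
 [ 0.498 -0.223  0.079]
 [ 0.489 -0.217  0.081]
 [ 0.486 -0.216  0.082]
 [ 0.49  -0.219  0.083]
 [ 0.491 -0.213  0.083]
 [ 0.483 -0.215  0.083]
 [ 0.492 -0.217  0.084]
 [ 0.499 -0.223  0.085]
 [ 0.482 -0.279  0.086]
 [ 0.495 -0.216  0.087]
 [ 0.492 -0.217  0.087]
 [ 0.482 -0.219  0.088]
 [ 0.48  -0.28   0.089]]
```

Call:
arm_command([
  [0,0,1],
  [0,0,2],
  [0,0,3],
  [0,0,4],
  [0,0,4],
], gripper=[0.6,0.6,0.6,0.6,0.6], turn=[0,0,0,0,0])

```text
t: 14.98
ee_pos: [0.4889, -0.254, 0.0528]
tool_rot: [-0.0, -0.0, 1.0, 0.0]
contact_force: [-0.3, -0.2, 0.5]
gripper_width: 0.0515
gripper_force: 0.0
```

Call:
arm_command([
  [0,0,1],
  [0,0,2],
  [0,0,2],
], gripper=[0.6,0.6,0.6], turn=[0,0,0])

```text
t: 15.23
ee_pos: [0.4889, -0.254, 0.0509]
tool_rot: [-0.0, -0.0, 1.0, 0.0]
contact_force: [-0.4, 0.5, -0.6]
gripper_width: 0.0515
gripper_force: 0.0
```

Now I'll close gently on the collar.

Call:
arm_command([
  [0,0,0],
  [0,0,0],
  [0,0,0],
  [0,0,0],
  [0,0,0],
  [0,0,0],
], gripper=[0.3,0.3,0.3,0.3,0.3,0.3], turn=[0,0,0,0,0,0], newtons=40)

```text
t: 15.73
ee_pos: [0.489, -0.2541, 0.0514]
tool_rot: [0.0, -0.0, 1.0, -0.0]
contact_force: [-1.5, 0.7, 4.6]
gripper_width: 0.0342
gripper_force: 40.0
```

Call:
arm_command([
  [0,0,-1],
  [0,0,-2],
  [0,0,-3],
  [0,0,-4],
  [0,0,-5],
  [0,0,-6],
  [0,0,-7],
  [0,0,-8],
  [0,0,-8],
  [0,0,-8],
  [0,0,-8],
], gripper=[0.2,0.2,0.2,0.2,0.2,0.2,0.2,0.2,0.2,0.2,0.2], turn=[0,0,0,0,0,0,0,0,0,0,0])

```text
t: 16.65
ee_pos: [0.489, -0.254, 0.059]
tool_rot: [-0.0, -0.0, 1.0, 0.0]
contact_force: [-0.8, 0.3, -1.8]
gripper_width: 0.0337
gripper_force: 39.9
```

```bash
python3 - <<'E'
from h import *
o=robot.observe();print(o["t"],np.round(o["ee_pos"],4),o["gripper_width"],np.round(o["contact_force"],2),np.round(o["ft_torque"],2))
im,d,P=cloud("side"); q=near(P,.489,-.254,.06,.06,.08); z=np.median(q[:,2]); q=q[abs(q[:,2]-z)<.004]
print("plate",len(q),enc(q),z,"tilt",np.linalg.lstsq(np.c_[q[:,:2],np.ones(len(q))],q[:,2],rcond=None)[0].round(3))
a=im[90:230,270:410]; cv2.imwrite("pics/c9.png",cv2.resize(a,None,fx=4,fy=4,interpolation=cv2.INTER_CUBIC)[...,::-1])
E
```

```text
16.65 [ 0.489 -0.254  0.059] 0.03374968692036191 [-0.78  0.31 -1.82] [ 0.04 -0.01  0.06]
plate 542 (array([ 0.4895, -0.2535]), 0.0557) 0.06840990090607979 tilt [ 0.001 -0.006  0.066]
```

Plate up by 7.5 mm and only about 1.6 N on the wrist: it is the cover alone. Carrying on to 80 mm.

Call:
arm_command([
  [0,0,-2],
  [0,0,-4],
  [0,0,-6],
  [0,0,-8],
  [0,0,-10],
  [0,0,-12],
  [0,0,-14],
  [0,0,-16],
  [0,0,-18],
  [0,0,-20],
  [0,0,-22],
  [0,0,-24],
], gripper=[0.2,0.2,0.2,0.2,0.2,0.2,0.2,0.2,0.2,0.2,0.2,0.2], turn=[0,0,0,0,0,0,0,0,0,0,0,0])

```text
t: 17.7
ee_pos: [0.489, -0.2541, 0.0833]
tool_rot: [-0.0, -0.0, 1.0, -0.0]
contact_force: [-0.5, -0.1, -2.2]
gripper_width: 0.0338
gripper_force: 39.9
```

Call:
arm_command([
  [0,0,-3],
  [0,0,-6],
  [0,0,-10],
  [0,0,-16],
  [0,0,-24],
  [0,0,-32],
  [0,0,-39],
  [0,0,-44],
  [0,0,-47],
  [0,0,-48],
  [0,0,-48],
  [0,0,-48],
], gripper=[0.2,0.2,0.2,0.2,0.2,0.2,0.2,0.2,0.2,0.2,0.2,0.2], turn=[0,0,0,0,0,0,0,0,0,0,0,0])

```text
t: 18.7
ee_pos: [0.4889, -0.254, 0.1307]
tool_rot: [-0.0, -0.0, 1.0, 0.0]
contact_force: [-0.1, -0.1, -1.9]
gripper_width: 0.0341
gripper_force: 40.0
```

```bash
python3 - <<'E'
from h import *
o=robot.observe();print(o["t"],np.round(o["ee_pos"],4),o["gripper_width"],np.round(o["contact_force"],2))
im,d,P=cloud("side"); q=near(P,.489,-.254,.06,.12,.16); z=np.median(q[:,2]); q=q[abs(q[:,2]-z)<.004]
print("plate",len(q),enc(q),z,"tilt",np.linalg.lstsq(np.c_[q[:,:2],np.ones(len(q))],q[:,2],rcond=None)[0].round(3))
f=near(P,.489,-.254,.043,.05,.07);print("flange",len(f),np.median(f[:,2]),enc(f)); f=near(P,.489,-.254,.02,.085,.11);print("knob",len(f))
q=near(P,.489,-.254,.06,.01,.052); print("tin",((q.min(0)+q.max(0))/2).round(4),(q.max(0)-q.min(0)).round(4))
a=im[80:220,270:410]; cv2.imwrite("pics/c9.png",cv2.resize(a,None,fx=4,fy=4,interpolation=cv2.INTER_CUBIC)[...,::-1])
E
```

```text
18.7 [ 0.4889 -0.254   0.1307] 0.03409257392661858 [-0.13 -0.14 -1.87]
plate 537 (array([ 0.4884, -0.2528]), 0.0563) 0.1401757909607947 tilt [ 0.    -0.006  0.139]
flange 399 0.05811901086442173 (array([ 0.489, -0.254]), 0.0431)
knob 42
tin [ 0.4885 -0.2342  0.0311] [0.0893 0.0534 0.0418]
```

View pics/c9.png

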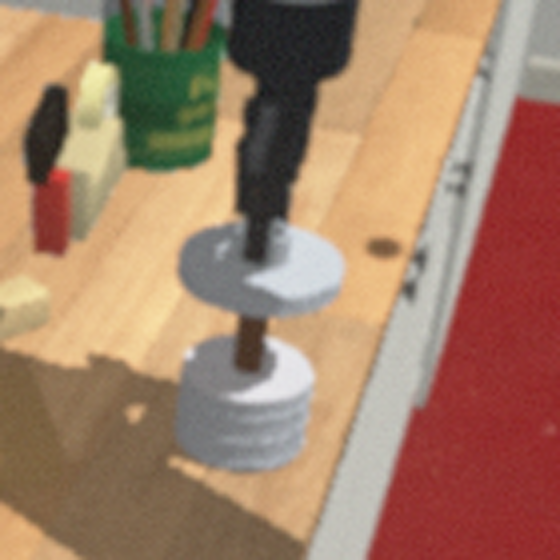

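The cover is level about 79 mm above its seat. The inner lid stays home: its flange top is at 0.058 against the expected 0.059.

```bash
python3 -c "
from workcell import robot
print(robot.job_done())"
```

```text
the job is handed in; nothing more can be done
None
```

Job handed in at about 19 s (result not shown): the inner lid is seated in the tin, and the arm holds the cover level about 8 cm above where it sat.

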